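# Swing the dispenser nozzle over the conical flask and open the tap

### The arm

A 6-joint arm with a two-finger parallel gripper is mounted at the origin on the work surface. World frame = base frame: x ahead of the robot, y to its left, z up, the work surface at z = 0. Lengths are in m, angles in rad, forces in N, time in s.
With the tool pointing down it reaches from about 0.375 to 0.9 m from the base axis. Payload 3.1 kg.
Tool frame: the origin (TCP) lies at the very end of the fingers, on their centre line; the grasp point (between the pads) lies 19 mm behind it; z points along the fingers, y is the direction in which the jaws open and shut (so a half turn about z gives the same grasp; the last joint's range is limited). The gripper opens to 85 mm and grips with 20 to 120 N. Pads are 22 mm wide; open, the fingers measure 114 mm over their backs; the gripper's body (76 mm by 85 mm) begins 54 mm behind the grasp point. The pads swing forward as they close: fully open they stand 13 mm farther back than shut.
Start: joints at [0.985, 0.527, 1.433, -0, 1.181, -0.178], TCP at [0.248, 0.574, 0.231] pointing down, gripper open.
Joint ranges: [-3.08, 3.08], [-0.75, 2.2], [0.22, 2.44], [-1.43, 4.57], [0, 2.65], [-2.85, 2.85]. Speed limits (rad/s): [2.79, 2.79, 3.14, 3.14, 3.14, 3.14].

### API

Orientations are given as a unit quaternion [x, y, z, w].
In Python, from station import manip gives the robot as it stands. The module is installed in compiled form; this text tells all that it offers.
- The arm moves only by the tool send_rows, never from a script. Its argument "commands" is a list of rows, each an object with "delta_pos": the shift along the world's x, y, z in cm, a list of three; "yaw": the turn about the world's z in rad. A call has 1 to 10 rows; each row shifts and turns the pose as measured when the row begins; what a row does not reach is not made up. A row lasts 1/8 s, in which the tool goes at most 62.5 mm and 10.7 degrees, less where a joint would pass 70% of its speed; a pose out of reach is approached as far as the arm can. A call is refused whole if a number of a shift passes 6.25 or a number of a turn 0.188, either way. A call with a gripper value outside its range is refused whole. "grip" is the closure, from -1 (fully open) to 1 (shut), set as the call begins (left out, the last holds). The fingers move at their own pace and stop on an object; "force" is the grip in N (left out, the last holds). Time passes only in rows, so rows that do not move let the fingers close. It gives the time, the measured TCP pose, the force and the opening at its end, in the units of the state.
- manip.sense(): the state, without advancing time (a new reading comes with each control period).
- manip.snapshot(name): name is "scene" or "top" or "wrist"; returns the picture (480x640x3 uint8, blue, green, red); there is no depth.
- manip.get_calibration(name): a dict with "fx", "fy", "cx", "cy" (pixels), "dist_coeffs" ([k1, k2, p1, p2, k3] as OpenCV has them; the pictures are not rectified), "world_to_cam" (4x4, takes a point from world to camera coordinates); the wrist camera has in their place "mount" (4x4, takes a point from camera to tool coordinates, whose origin is the TCP and whose axes are the flange's). Camera axes: x right, y down, z forward; pixel columns grow to the right and rows downward; lengths in m; the calibration is good to about 2 mm. A picture is of the moment at which its call begins: read the wrist's pose just before it. get_calibration takes no time and is no camera call.
- manip.sign_off(): hands the job in, once; it reports no verdict.
The state is a dict: "t": time; "q": joint angles; "qd": joint speeds; "tau": joint torques, N m; "tcp_pos": TCP position; "tool_rot": TCP orientation; "force": force on the tool from outside, world axes, zero at the start; "ft_torque": the same for the moment, N m; "finger_gap": opening from 0.0 (shut) to 1.0 (fully open).
Only numpy, scipy, OpenCV 4.12 (cv2) and the standard library are available. Lean on these libraries where they do the work, as an engineer would, in place of code of your own. Each camera call takes 0.05 s, during which the arm holds its last target. There are 200 camera calls.

### The job

Push the dispenser's swing arm round with one finger until its nozzle stands over the mouth of the conical flask, and only then push the lever of the bench tap all the way round to its open stop, in line with the tap's pipe. Only push the arm and the lever from the side, never pinch them, and leave the flask and everything else on the bench standing where it is.

Things in the scene. Friction and masses are not known exactly. Their poses are not given: they have to be found in the camera images.
- swing_arm (a joint): Angle of the dispenser's swing arm about its upright axis, rad, growing anticlockwise seen from above; stops at -1.4 and 1.4, starts between -0.3 and 0.3. At 0 the arm points along the dispenser's x (roughly away from the robot). It turns stiffly (0.15 N m, some 1.5 N at 105 mm from the axis) and stays where it is left.
- swing_axis (a point): Point on the swing arm's axis at half the bar's height, 154 mm above the bench; turns with the arm, x along the arm to the nozzle, z up. The arm is a level metal bar 16 mm wide, sides 18 mm tall (145 to 163 mm above the bench), with a 6 mm rib in the middle from 142 to 166 mm. Hub radius 22 mm, top at 172 mm. From 60 to 165 mm out the bar is free on both sides and below.
- nozzle (a point): Lower end of the short black nozzle (10 mm diameter) under the outer end of the swing arm, 180 mm from its axis, 130 mm above the bench.
- dispenser: The dispenser's fixed white round housing, 116 mm across, 95 mm high, with a steel column that carries the swing arm; origin at the centre of its underside on the bench, below the arm's axis; z up, x is the arm's direction at joint value 0. The vessels round it are all under 120 mm tall.
- flask: The conical flask: clear glass, round base 72 mm across narrowing to an open neck 36 mm across (mouth 34 mm inside), 108 mm tall; loose, origin at the centre of its base, mouth straight above. It stands about 180 mm from the arm's axis at one of four places, at about -1.0, -0.45, 0.45 or 1.0 rad of the swing arm's joint; three other vessels stand at the other places.
- beaker: Open clear glass beaker, straight sided, 68 mm across, 90 mm tall; loose, origin at the centre of its base. Not to be moved.
- bottle: Round bottle with shoulder, label and white cap, 62 mm across, 112 mm tall; loose, origin at the centre of its base. Not to be moved.
- square_bottle: White square bottle with a round grey cap, 56 by 56 mm, 108 mm tall; loose, origin at the centre of its base. Not to be moved.
- tap_lever (a joint): Angle of the tap's lever about its upright axis, rad, growing clockwise seen from above. 0 is shut (across the pipe, pointing to the robot's left), 1.571 is the open stop (in line with the pipe, pointing roughly away from the robot). Starts between 0 and 0.12. It turns stiffly (0.2 N m, some 3 N at 70 mm from the axis) and stays where it is left.
- tap_axis (a point): Point on the tap lever's axis at half its height, 135 mm above the bench; turns with the lever, x along it to its tip, z up. The lever is a level bright metal bar 16 mm wide, sides 18 mm tall (126 to 144 mm above the bench), a 6 mm rib in the middle from 123 to 147 mm; hub radius 16 mm, top at 150 mm. Below are only a steel post (18 mm radius) and a level pipe 100 mm long, top at 90 mm.
- tap_tip (a point): Outer end of the tap's lever, 100 mm from its axis, at half its height.
- tip_box: Grey box of pipette tips with a clear lid, 80 by 120 by 68 mm, at the left; loose, origin under its centre. Bystander.
- tube_rack: White block of small tubes, 60 by 160 by 59 mm, at the far right; loose, origin under its centre. Bystander.
- timer: White bench timer, 60 by 60 by 22 mm, at the near right; loose, origin under its centre. Bystander.
- pen: Black marker pen, 130 mm long, 12 mm thick, lying at the right; loose, origin under its middle. Bystander.
There are look-alikes about, which are no part of the job. What is shaped like the flask but pink is not meant. Leave any green look-alike of the part that bears tap_lever alone.

How it is judged:
By the outcome, as a careful person would: the job done as asked, in the order asked, and still so for the second after the job is handed in, with the robot touching nothing.
It also fails if it takes over 58 s, if anything falls off the work surface, if the arm or the gripper's body presses on something with over 40 N, if the wrist force passes 120 N, or if a joint passes its speed limit or range.

## Working session

There is one attempt and no reset: what is moved stays moved. The work goes in short steps, Python scripts to look and compute and a tool call to move; the robot and the scene stay as the last step left them, time stands still between calls to the robot, and variables do not carry over. Pictures are saved under pics/ and viewed, about 8 in all and at most 12, crops included, and the job is handed in when it is done.

Besides the shell and the picture viewer there is one more tool, called after "Request:" as name(argument=value, ...), one argument or row to a line, values as JSON. send_rows: Moves the arm, as the interface text tells. Its arguments: {"type":"object","properties":{"commands":{"type":"array","items":{"type":"object","properties":{"delta_pos":{"type":"array","items":{"type":"number"}},"yaw":{"type":"number"}}}},"grip":{"type":"number"},"force":{"type":"number"}},"required":["commands"]}

```bash
mkdir -p pics; cat > h.py <<'E'
import numpy as np, cv2
from station import manip
def ray(name,uv):
    c=manip.get_calibration(name)
    K=np.array([[c['fx'],0,c['cx']],[0,c['fy'],c['cy']],[0,0,1]])
    p=cv2.undistortPoints(np.array([[uv]],float),K,np.array(c['dist_coeffs'],float))[0,0]
    T=np.linalg.inv(np.array(c['world_to_cam']))
    return T[:3,3],T[:3,:3]@np.array([p[0],p[1],1])
def onz(name,uv,z):
    o,d=ray(name,uv); return o+d*(z-o[2])/d[2]
def proj(name,P):
    c=manip.get_calibration(name)
    K=np.array([[c['fx'],0,c['cx']],[0,c['fy'],c['cy']],[0,0,1]])
    T=np.array(c['world_to_cam']); r=cv2.Rodrigues(T[:3,:3])[0]
    return cv2.projectPoints(np.array(P,float).reshape(-1,1,3),r,T[:3,3],K,np.array(c['dist_coeffs'],float))[0][:,0]
E
python3 - <<'E'
from h import *
for n in ['scene','top']:
    im=manip.snapshot(n); cv2.imwrite(f'pics/{n}0.png',im)
    print(n,ray(n,(320,240)))
print(manip.sense())
E
```

```text
scene (array([ 0.98735335, -0.5414021 ,  1.21032173]), array([-0.38422239,  0.39025566, -0.8368855 ]))
top (array([ 0.37178796, -0.0330136 ,  1.33234154]), array([ 0.11833015, -0.01334804, -0.99304298]))
{'t': 0.1, 'q': array([ 9.84494707e-01,  5.28368839e-01,  1.43377363e+00, -1.10299250e-05,
        1.18141460e+00, -1.78535519e-01]), 'qd': array([ 3.01191321e-03, -1.25158267e-03, -3.11482698e-03,  6.99403642e-05,
        3.62389017e-04, -1.55353611e-04]), 'tau': array([ 1.16219494e-04, -4.43298805e+01, -1.78585249e+01, -2.19674389e-04,
        3.84365005e-03, -1.97748437e-05]), 'tcp_pos': array([0.24748218, 0.57320969, 0.23043433]), 'tool_rot': array([ 2.02471318e-01,  9.79287701e-01, -9.13160821e-04, -3.61794238e-04]), 'force': array([0.16061167, 0.01828484, 0.28448231]), 'ft_torque': array([ 0.05942546, -0.0013278 , -0.06471546]), 'finger_gap': 1.0023113100969274}
```

View pics/scene0.png

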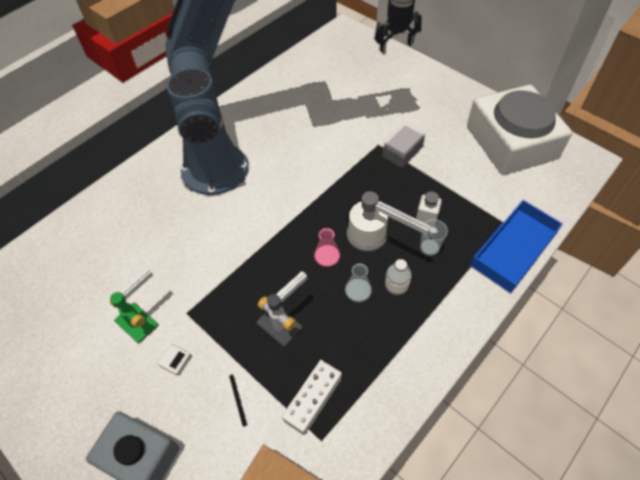

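View pics/top0.png

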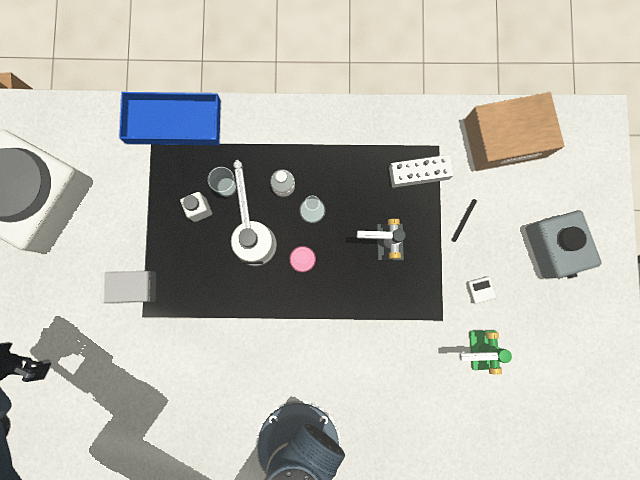

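The scene view shows the clear flask at about (359,283), the pink decoy at (327,248), the tap at (275,305) and the green decoy at (130,310). In the top view the hub is at (248,238), the arm tip at (238,163), the flask at (312,208) and the tap at (398,236) with its lever pointing left. I'll enlarge the top view to measure.

```bash
python3 - <<'E'
from h import *
im=cv2.imread('pics/top0.png')[140:290,170:430]
cv2.imwrite('pics/topc.png',cv2.resize(im,None,fx=3,fy=3,interpolation=cv2.INTER_CUBIC))
im=cv2.imread('pics/scene0.png')[175:355,240:460]
cv2.imwrite('pics/scc.png',cv2.resize(im,None,fx=3,fy=3,interpolation=cv2.INTER_CUBIC))
E
```

```text
(no output)
```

View pics/topc.png

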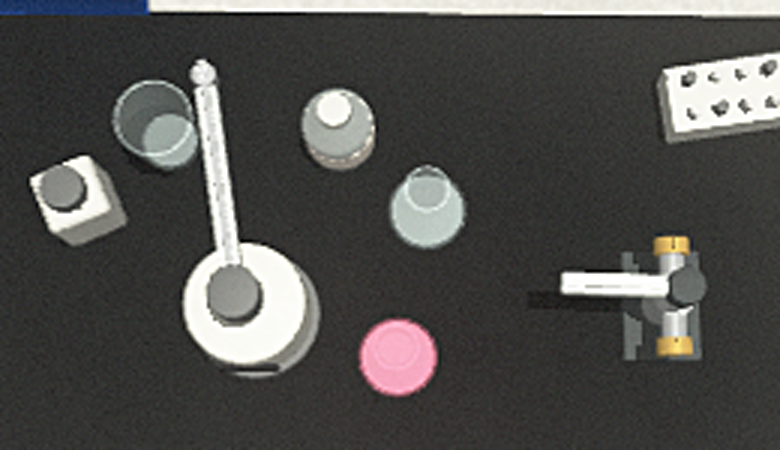

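View pics/scc.png

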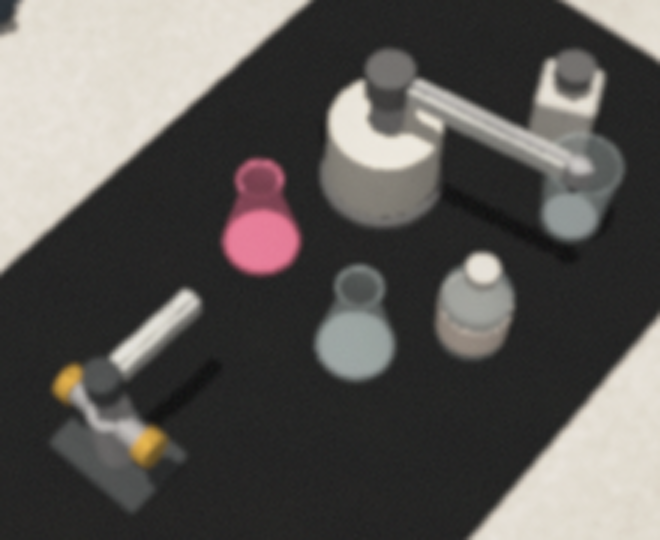

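The enlarged top view shows the hub top at (234,292), the nozzle end at (203,72), the flask mouth at (427,187), the tap hub top at (686,285) and the lever tip at (562,283). The enlarged scene view shows the hub top at (390,66), the flask mouth at (360,285) and the tap hub at (102,375).

```bash
python3 - <<'E'
from h import *
t=lambda x,y:((x+.5)/3-.5+170,(y+.5)/3-.5+140)
s=lambda x,y:((x+.5)/3-.5+240,(y+.5)/3-.5+175)
def both(n,a,b,z):
    A=onz('top',t(*a),z);B=onz('scene',s(*b),z)
    print(n,A.round(4),B.round(4),(A-B).round(4));return (A+B)/2
hub=both('hub',(234,292),(390,62),.172)
fl=both('mouth',(427,187),(360,284),.108)
tap=both('taphub',(686,285),(102,373),.150)
tip=both('levertip',(562,283),(190,301),.144)
nz=both('armend',(203,72),(580,165),.163)
for n,a in (('flask',fl),('armend',nz)):
    v=a-hub; print(n,np.hypot(*v[:2]),np.arctan2(v[1],v[0]))
v=tip-tap; print('lever',np.hypot(*v[:2]),np.arctan2(v[1],v[0]))
for nm,px in (('bottle',(334,109)),('sq',(64,188)),('beaker',(153,118)),('pinkrim',(398,349))):
    print(nm,onz('top',t(*px),.11 if nm!='beaker' else .09).round(3))
print('brass ends',onz('top',t(672,245),.08).round(3),onz('top',t(675,346),.08).round(3))
E
```

```text
hub [0.5153 0.1231 0.172 ] [0.5141 0.1291 0.172 ] [ 0.0012 -0.006   0.    ]
mouth [ 0.6141 -0.0284  0.108 ] [ 0.6139 -0.0265  0.108 ] [ 0.0002 -0.0018  0.    ]
taphub [ 0.5278 -0.238   0.15  ] [ 0.5299 -0.2383  0.15  ] [-0.0021  0.0003  0.    ]
levertip [ 0.5291 -0.1388  0.144 ] [ 0.5346 -0.1449  0.144 ] [-0.0055  0.0061  0.    ]
armend [0.6959 0.1541 0.163 ] [0.6964 0.1552 0.163 ] [-0.0006 -0.0011  0.    ]
flask 0.18285592339008785 -0.996776019835384
armend 0.1837069064774016 0.15619723454143333
lever 0.0963565829112709 1.5395820795308393
bottle [0.68  0.051 0.11 ]
sq [0.609 0.276 0.11 ]
beaker [0.675 0.208 0.09 ]
pinkrim [ 0.477 -0.006  0.11 ]
brass ends [ 0.571 -0.238  0.08 ] [ 0.485 -0.24   0.08 ]
```

Request:
send_rows(
  commands=[
    {"delta_pos": [3.7, -3.7, 0], "yaw": 0.06},
    {"delta_pos": [3.7, -3.7, 0], "yaw": 0.06},
    {"delta_pos": [3.7, -3.7, 0], "yaw": 0.06},
    {"delta_pos": [3.7, -3.7, 0], "yaw": 0.06},
    {"delta_pos": [3.7, -3.7, 0], "yaw": 0.06},
    {"delta_pos": [3.7, -3.7, 0], "yaw": 0.06},
    {"delta_pos": [3.7, -3.7, 0], "yaw": 0.06},
    {"delta_pos": [3.7, -3.7, 0], "yaw": 0.06},
    {"delta_pos": [3.7, -3.7, 0], "yaw": 0.06},
    {"delta_pos": [0, 0, 0], "yaw": 0},
  ],
  grip=1,
)

```text
t: 1.35
tcp_pos: [0.587, 0.2279, 0.2257]
tool_rot: [-0.077, 0.997, -0.003, -0.002]
force: [-0.2, 0.5, 1.0]
finger_gap: -0.0
```

Request:
send_rows(
  commands=[
    {"delta_pos": [1.6, -2.3, 0], "yaw": 0},
    {"delta_pos": [1.5, -2.2, 0], "yaw": 0},
    {"delta_pos": [0, 0, -3], "yaw": 0},
    {"delta_pos": [0, 0, -3], "yaw": 0},
    {"delta_pos": [0, 0, -2.5], "yaw": 0},
    {"delta_pos": [0, 0, 0], "yaw": 0},
  ],
)

```text
t: 2.1
tcp_pos: [0.6129, 0.1856, 0.1364]
tool_rot: [-0.077, 0.997, -0.001, -0.007]
force: [-0.2, -0.5, -0.2]
finger_gap: 0.001
```

```bash
python3 - <<'E'
from h import *
s=manip.sense();print(s['tcp_pos'],s['tool_rot'],s['force'])
a=manip.snapshot('top')[130:290,170:350];cv2.imwrite('pics/top1.png',cv2.resize(a,None,fx=3,fy=3,interpolation=cv2.INTER_CUBIC))
E
```

```text
[0.61294452 0.18555475 0.13644722] [-0.07702634  0.99700639 -0.00141297 -0.00657338] [-0.19341719 -0.48524656 -0.24468697]
```

View pics/top1.png

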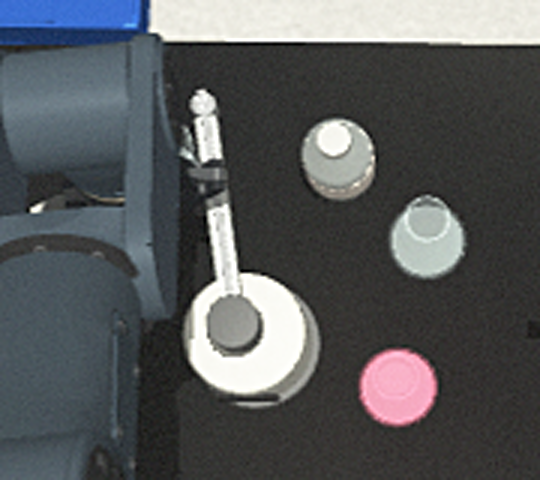

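The gripper is on the +y side of the bar, which hasn't moved (end at (203,103)). The dark patch on the bar at (210,180) is the gripper's shadow. Next I work out the push arc.

```bash
cat > arc.py <<'E'
from h import *
hub=np.array([.515,.1245])
def path(p0,phis,r=.11,d=.0225,s=1,hub=hub):
    P=np.array([hub+r*np.array([np.cos(f),np.sin(f)])+s*d*np.array([-np.sin(f),np.cos(f)]) for f in phis])
    print(P[-1]); print((np.diff(np.vstack([p0,P]),axis=0)*100).round(2).tolist())
E
python3 - <<'E'
from arc import *
p=manip.sense()['tcp_pos'][:2]
path(p,np.arange(.165,-.85,-.1))
E
```

```text
[0.60550872 0.05805888]
[[0.58, -2.1], [0.35, -1.07], [0.24, -1.1], [0.13, -1.11], [0.02, -1.12], [-0.09, -1.12], [-0.2, -1.1], [-0.31, -1.08], [-0.42, -1.04], [-0.52, -0.99], [-0.62, -0.94]]
```

Request:
send_rows(
  commands=[
    {"delta_pos": [0.3, -1.1, 0], "yaw": 0},
    {"delta_pos": [0.3, -1.0, 0], "yaw": 0},
    {"delta_pos": [0.35, -1.1, 0], "yaw": -0.1},
    {"delta_pos": [0.25, -1.1, 0], "yaw": -0.1},
    {"delta_pos": [0.15, -1.1, 0], "yaw": -0.1},
    {"delta_pos": [0, -1.1, 0], "yaw": -0.1},
  ],
)

```text
t: 2.9
tcp_pos: [0.6307, 0.1194, 0.1437]
tool_rot: [0.129, 0.992, 0.002, -0.001]
force: [-0.2, 1.4, -0.5]
finger_gap: 0.001
```

```bash
python3 - <<'E'
from arc import *
s=manip.sense();p=s['tcp_pos'][:2];print(s['tcp_pos'],s['tool_rot'],s['force'])
v=p-hub;R=np.hypot(*v);f=np.arctan2(v[1],v[0])-np.arcsin(.0225/R);print('R',R,'phi',f)
path(p,np.arange(f-.1,-.87,-.1))
E
```

```text
[0.63070391 0.11937433 0.14372598] [ 1.29438279e-01  9.91585612e-01  1.70307521e-03 -8.97634984e-04] [-0.24230204  1.44171533 -0.50686642]
R 0.11581738475662552 phi -0.23978557325135494
[0.60518972 0.05762651]
[[-0.45, -1.03], [-0.21, -1.1], [-0.32, -1.08], [-0.42, -1.04], [-0.53, -0.99], [-0.62, -0.93]]
```

Request:
send_rows(
  commands=[
    {"delta_pos": [-0.2, -1.0, -0.5], "yaw": -0.1},
    {"delta_pos": [-0.3, -1.1, -0.3], "yaw": -0.1},
    {"delta_pos": [-0.4, -1.1, 0], "yaw": -0.1},
    {"delta_pos": [-0.4, -1.0, 0], "yaw": -0.1},
    {"delta_pos": [-0.5, -1.0, 0], "yaw": -0.1},
    {"delta_pos": [0, 0, 0], "yaw": 0},
  ],
)

```text
t: 3.65
tcp_pos: [0.6185, 0.0629, 0.1428]
tool_rot: [0.381, 0.924, 0.006, 0.007]
force: [-0.3, 0.4, 0.3]
finger_gap: 0.0
```

```bash
python3 - <<'E'
from arc import *
s=manip.sense();p=s['tcp_pos'][:2];print(s['tcp_pos'],s['tool_rot'],s['force'])
v=p-hub;R=np.hypot(*v);f=np.arctan2(v[1],v[0])-np.arcsin(.0225/R);print('R',R,'phi',f)
path(p,np.arange(f-.1,-1.1,-.1))
a=manip.snapshot('top')[130:290,170:350];b=manip.snapshot('scene')[175:335,260:440]
cv2.imwrite('pics/m2.png',cv2.resize(np.vstack([a,b]),None,fx=1.85,fy=1.85,interpolation=cv2.INTER_CUBIC))
cv2.imwrite('pics/m2.png',cv2.resize(np.hstack([a,b]),None,fx=2.2,fy=2.2,interpolation=cv2.INTER_CUBIC))
E
```

```text
[0.61848569 0.0628585  0.14282823] [0.38146853 0.92433707 0.00550147 0.0072436 ] [-0.2800099   0.43862337  0.27671153]
R 0.1204531601575752 phi -0.7251149059841413
[0.59132249 0.04215239]
[[-1.23, -0.39], [-0.7, -0.88], [-0.78, -0.8]]
```

View pics/m2.png

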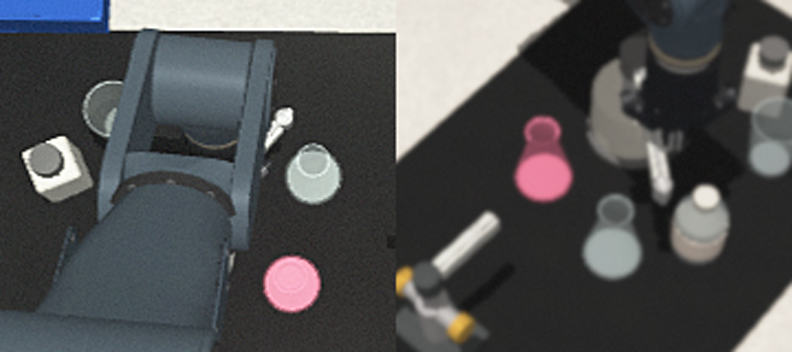

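The top view shows the arm end at (285,117) in the crop, a bit short of the flask at (313,160). The vessels haven't moved. I'll turn that pixel into an arm angle.

```bash
python3 - <<'E'
from arc import *
A=onz('top',((285.5)/2.2-.5+170,(117.5)/2.2-.5+130),.163)
v=A[:2]-hub;print(A,np.hypot(*v),np.arctan2(v[1],v[0]))
m=np.array([.614,-.0277])-hub;print(np.hypot(*m),np.arctan2(m[1],m[0]))
s=manip.sense();w=s['tcp_pos'][:2]-hub;f=np.arctan2(v[1],v[0])
print('along,off',w@[np.cos(f),np.sin(f)],w@[-np.sin(f),np.cos(f)])
E
```

```text
[0.64984902 0.00280411 0.163     ] 0.18164291532727125 -0.7341727096015895
0.18156497459587298 -0.9940978552336744
along,off 0.11794897133814 0.024294386066975815
```

```bash
python3 - <<'E'
from arc import *
p=manip.sense()['tcp_pos'][:2]
path(p,[-.8,-.87,-.94],r=.116,d=.024)
E
```

```text
[0.60279681 0.04497817]
[[-0.58, -0.55], [-0.49, -0.67], [-0.53, -0.63]]
```

Request:
send_rows(
  commands=[
    {"delta_pos": [-0.5, -0.55, -0.4], "yaw": -0.07},
    {"delta_pos": [-0.5, -0.65, -0.2], "yaw": -0.07},
    {"delta_pos": [-0.5, -0.65, 0], "yaw": -0.07},
    {"delta_pos": [0, 0, 0], "yaw": 0},
  ],
)

```text
t: 4.25
tcp_pos: [0.6076, 0.0461, 0.1391]
tool_rot: [0.476, 0.88, 0.007, 0.012]
force: [0.3, 0.6, -0.2]
finger_gap: -0.007
```

```bash
python3 - <<'E'
from arc import *
s=manip.sense();p=s['tcp_pos'][:2];print(s['tcp_pos'],s['tool_rot'],s['force'])
for f in (-.85,-.9,-.95):
    w=p-hub;print(f,'along,off',w@[np.cos(f),np.sin(f)],w@[-np.sin(f),np.cos(f)])
a=manip.snapshot('top')[160:240,260:350];b=manip.snapshot('scene')[235:315,330:420]
cv2.imwrite('pics/m3.png',cv2.resize(np.hstack([a,b]),None,fx=4,fy=4,interpolation=cv2.INTER_CUBIC))
E
```

```text
[0.60762951 0.04609991 0.13909313] [0.4756658  0.87951745 0.00707575 0.01187604] [ 0.27973775  0.6483544  -0.21491974]
-0.85 along,off 0.12003436896333594 0.01784799356336312
-0.9 along,off 0.11899232936703191 0.02382490626365423
-0.95 along,off 0.1176528709173175 0.029742269106057498
```

View pics/m3.png

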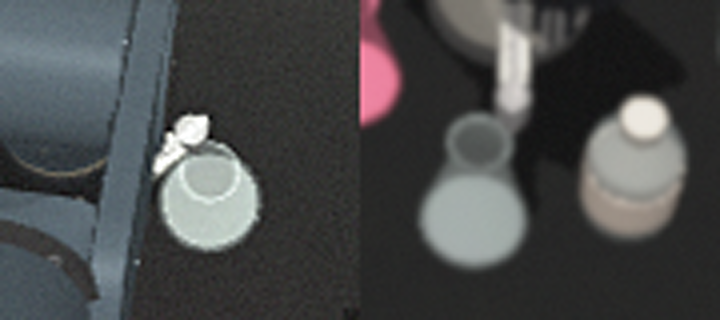

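In the top view the arm end is at (192,129) in the crop, and the flask mouth is unmoved at (210,175). About 0.1 rad is left.

```bash
python3 - <<'E'
from arc import *
A=onz('top',((192.5)/4-.5+260,(129.5)/4-.5+160),.163)
v=A[:2]-hub;f=np.arctan2(v[1],v[0]);print(A,np.hypot(*v),f)
M=onz('top',((210.5)/4-.5+260,(175.5)/4-.5+160),.108);m=M[:2]-hub;print(M,np.arctan2(m[1],m[0]))
p=manip.sense()['tcp_pos'][:2];w=p-hub;d=w@[-np.sin(f),np.cos(f)];print('off',d)
path(p,[-.95,-.995],r=.117,d=d)
E
```

```text
[ 0.62795473 -0.01770393  0.163     ] 0.18160597374640394 -0.8995314087598001
[ 0.61056421 -0.02870974  0.108     ] -1.0130981060173776
off 0.02414542267909573
[0.59895903 0.03951245]
[[-0.52, -0.29], [-0.37, -0.39]]
```

Request:
send_rows(
  commands=[
    {"delta_pos": [-0.5, -0.4, -0.1], "yaw": -0.05},
    {"delta_pos": [-0.5, -0.4, 0], "yaw": -0.05},
    {"delta_pos": [0, 0, 0], "yaw": 0},
  ],
)

```text
t: 4.72
tcp_pos: [0.601, 0.0389, 0.1391]
tool_rot: [0.518, 0.855, 0.008, 0.015]
force: [0.2, 0.4, 0.1]
finger_gap: -0.001
```

```bash
python3 - <<'E'
from arc import *
s=manip.sense();p=s['tcp_pos'][:2];print(s['tcp_pos'],s['tool_rot'],s['force'])
w=p-hub;print('phi',np.arctan2(w[1],w[0])-np.arcsin(.0241/np.hypot(*w)))
E
```

```text
[0.60099235 0.03885872 0.13913003] [0.51785691 0.85529436 0.00794015 0.01525546] [0.24429754 0.42498565 0.10175944]
phi -0.9832584251481686
```

Request:
send_rows(
  commands=[
    {"delta_pos": [-0.25, -0.2, 0], "yaw": -0.02},
    {"delta_pos": [0, 0, 0], "yaw": 0},
    {"delta_pos": [1.2, 0.8, 0], "yaw": 0},
    {"delta_pos": [1.2, 0.8, 0], "yaw": 0},
    {"delta_pos": [0, 0, 4], "yaw": 0},
    {"delta_pos": [0, 0, 4], "yaw": 0},
    {"delta_pos": [0, 3, 4], "yaw": 0},
    {"delta_pos": [0, 5, 0], "yaw": 0},
    {"delta_pos": [0, 5, 0], "yaw": 0},
    {"delta_pos": [0, 0, 0], "yaw": 0},
  ],
)

```text
t: 5.98
tcp_pos: [0.6296, 0.1919, 0.2637]
tool_rot: [0.525, 0.851, 0.01, 0.017]
force: [0.1, -0.6, 0.1]
finger_gap: -0.003
```

```bash
python3 - <<'E'
from arc import *
s=manip.sense();print(s['tcp_pos'],s['tool_rot'],s['force'])
a=manip.snapshot('top')[150:260,230:330];b=manip.snapshot('scene')[195:305,330:430]
cv2.imwrite('pics/m4.png',cv2.resize(np.hstack([a,b]),None,fx=4,fy=4,interpolation=cv2.INTER_CUBIC))
E
```

```text
[0.62955355 0.191892   0.2637153 ] [0.52516644 0.85077518 0.01007546 0.01674173] [ 0.07344956 -0.58054553  0.0551664 ]
```

View pics/m4.png

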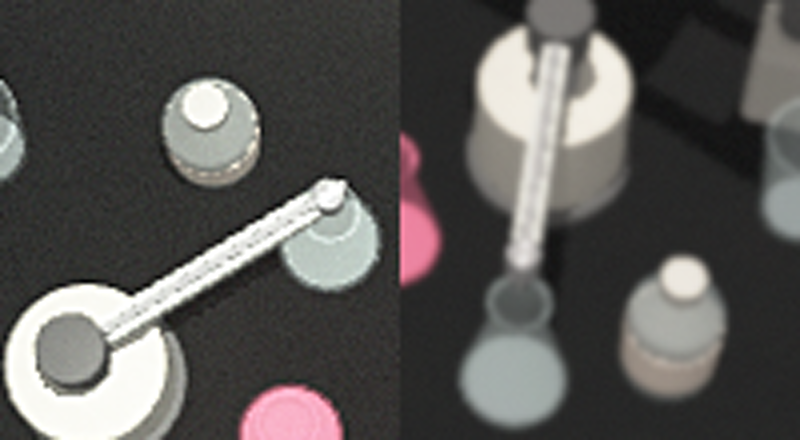

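The top view shows the arm end cap at (331,195) over the flask neck, with the mouth at about (332,213). The scene view shows the nozzle coming down to about (521,268), just above the mouth centre at (520,303). I'll measure both in both views.

```bash
python3 - <<'E'
from arc import *
t=lambda x,y:((x+.5)/4-.5+230,(y+.5)/4-.5+150)
s=lambda x,y:((x-400+.5)/4-.5+330,(y+.5)/4-.5+195)
H=onz('top',t(72,350),.172);A=onz('top',t(331,195),.163);B=onz('scene',s(525,248),.163)
Mt=onz('top',t(332,213),.108);Ms=onz('scene',s(520,303),.108)
print('hub',H,'\nend',A,B,'\nmouth',Mt,Ms)
for a in (A,B):
    v=(a-H)[:2];print(np.hypot(*v),np.arctan2(v[1],v[0]))
for m in (Mt,Ms,np.array([.6139,-.0275])):
    v=m[:2]-hub;print('m',np.hypot(*v),np.arctan2(v[1],v[0]))
p=[np.r_[hub+.18*np.array([np.cos(f),np.sin(f)]),.13] for f in (-.97,-1.0,-1.03)]
for q in proj('scene',p): print('pred nozzle scene',(q-[330,195]+.5)*4-.5+[400,0])
E
```

```text
hub [0.51500229 0.1231863  0.172     ] 
end [ 0.61210259 -0.02936737  0.163     ] [ 0.61215212 -0.02339498  0.163     ] 
mouth [ 0.61186017 -0.02995749  0.108     ] [ 0.61569828 -0.02890028  0.108     ]
0.18083442247193474 -1.0039706093509217
0.17585266540356478 -0.9854955656809136
m 0.18231568694471048 -1.0106888899983646
m 0.18349874098500407 -0.9899062604891803
m 0.1813427969344247 -0.9939587533226795
pred nozzle scene [527.91382987 280.88221383]
pred nozzle scene [519.14141567 279.84290116]
pred nozzle scene [510.40862338 278.5784282 ]
```

The nozzle is within about 3 mm of the mouth centre in both views, so the swing arm is done. Next I move over to the tap.

Request:
send_rows(
  commands=[
    {"delta_pos": [-1.4, -3.6, 0], "yaw": -0.05},
    {"delta_pos": [-1.4, -3.6, 0], "yaw": -0.05},
    {"delta_pos": [-1.4, -3.6, 0], "yaw": -0.05},
    {"delta_pos": [-1.4, -3.6, 0], "yaw": -0.05},
    {"delta_pos": [-1.4, -3.6, 0], "yaw": -0.05},
    {"delta_pos": [-1.4, -3.6, 0], "yaw": -0.05},
    {"delta_pos": [-1.4, -3.6, 0], "yaw": -0.05},
    {"delta_pos": [-1.4, -3.6, 0], "yaw": -0.05},
    {"delta_pos": [-1.4, -3.6, 0], "yaw": -0.05},
    {"delta_pos": [0, 0, 0], "yaw": 0},
  ],
)

```text
t: 7.32
tcp_pos: [0.4981, -0.1574, 0.2614]
tool_rot: [0.713, 0.7, 0.002, 0.018]
force: [0.0, 0.2, -0.5]
finger_gap: 0.0
```

Request:
send_rows(
  commands=[
    {"delta_pos": [-1.4, -1.0, 0], "yaw": 0},
    {"delta_pos": [0, 0, -3.5], "yaw": 0},
    {"delta_pos": [0, 0, -3.5], "yaw": 0},
    {"delta_pos": [0, 0, -3.5], "yaw": 0},
    {"delta_pos": [0, 0, -3], "yaw": 0},
    {"delta_pos": [0, 0, 0], "yaw": 0},
  ],
)

```text
t: 8.07
tcp_pos: [0.4844, -0.1695, 0.124]
tool_rot: [0.715, 0.699, 0.003, 0.02]
force: [-0.3, 0.6, 0.3]
finger_gap: -0.002
```

```bash
python3 - <<'E'
from arc import *
s=manip.sense();p=s['tcp_pos'][:2];print(s['tcp_pos'],s['tool_rot'],s['force'])
tap=np.array([.529,-.238]);path(p,np.arange(1.54,-.05,-.14),r=.07,d=.024,hub=tap)
E
```

```text
[ 0.48443908 -0.16947971  0.12400254] [0.71483921 0.69900921 0.00267655 0.01959224] [-0.32325044  0.61424567  0.33182141]
[ 0.599 -0.214]
[[2.27, 0.22], [1.01, 0.24], [1.03, 0.09], [1.03, -0.05], [1.02, -0.2], [0.98, -0.34], [0.92, -0.47], [0.85, -0.59], [0.76, -0.71], [0.65, -0.8], [0.53, -0.89], [0.4, -0.95]]
```

Request:
send_rows(
  commands=[
    {"delta_pos": [1.1, 0.1, -0.5], "yaw": 0},
    {"delta_pos": [1.1, 0.1, -0.2], "yaw": 0},
    {"delta_pos": [1.0, 0.2, 0], "yaw": -0.13},
    {"delta_pos": [1.0, 0.1, 0], "yaw": -0.14},
    {"delta_pos": [1.0, -0.05, 0], "yaw": -0.14},
    {"delta_pos": [1.0, -0.2, 0], "yaw": -0.14},
    {"delta_pos": [1.0, -0.35, 0], "yaw": -0.14},
  ],
)

```text
t: 8.95
tcp_pos: [0.5561, -0.1678, 0.12]
tool_rot: [0.913, 0.408, -0.009, 0.015]
force: [-3.8, 0.2, -1.0]
finger_gap: 0.001
```

```bash
python3 - <<'E'
from arc import *
s=manip.sense();p=s['tcp_pos'][:2];print(s['tcp_pos'],s['tool_rot'],s['force'])
tap=np.array([.529,-.238]);v=p-tap;R=np.hypot(*v);f=np.arctan2(v[1],v[0])-np.arcsin(.024/R);print(R,f)
path(p,np.arange(f-.14,-.1,-.14),r=.07,d=.024,hub=tap)
E
```

```text
[ 0.5560906  -0.1677594   0.11999581] [ 0.91297795  0.40762976 -0.00943025  0.0148427 ] [-3.83803118  0.19032517 -1.00106915]
0.07528374501506784 0.8782361615345026
[ 0.59803139 -0.21134166]
[[0.85, -0.54], [0.87, -0.56], [0.78, -0.68], [0.68, -0.78], [0.57, -0.87], [0.44, -0.94]]
```

Request:
send_rows(
  commands=[
    {"delta_pos": [0.9, -0.5, -0.2], "yaw": -0.14},
    {"delta_pos": [0.9, -0.6, 0], "yaw": -0.14},
    {"delta_pos": [0.8, -0.75, 0], "yaw": -0.14},
    {"delta_pos": [0.7, -0.8, 0], "yaw": -0.14},
    {"delta_pos": [0.6, -0.9, 0], "yaw": -0.14},
  ],
)

```text
t: 9.57
tcp_pos: [0.5945, -0.1959, 0.1195]
tool_rot: [0.998, 0.059, -0.018, 0.004]
force: [-1.7, 3.0, -2.2]
finger_gap: 0.002
```

```bash
python3 - <<'E'
from arc import *
s=manip.sense();p=s['tcp_pos'][:2];print(s['tcp_pos'],s['tool_rot'],s['force'])
tap=np.array([.529,-.238]);v=p-tap;R=np.hypot(*v);f=np.arctan2(v[1],v[0])-np.arcsin(.024/R);print(R,f)
E
```

```text
[ 0.59445206 -0.19594774  0.11951242] [ 0.99806896  0.05939521 -0.01775694  0.00390617] [-1.65319391  2.96117383 -2.22130295]
0.07779694260780001 0.2574663677115492
```

Request:
send_rows(
  commands=[
    {"delta_pos": [0.3, -0.8, 0], "yaw": -0.06},
    {"delta_pos": [0.2, -0.7, 0], "yaw": -0.06},
    {"delta_pos": [0, -0.4, 0], "yaw": 0},
  ],
)

```text
t: 9.95
tcp_pos: [0.6012, -0.2111, 0.1202]
tool_rot: [1.0, -0.002, -0.018, -0.0]
force: [0.7, 3.1, -2.2]
finger_gap: 0.001
```

Request:
send_rows(
  commands=[
    {"delta_pos": [0, -0.4, 0], "yaw": 0},
  ],
)

```text
t: 10.07
tcp_pos: [0.6017, -0.2144, 0.1204]
tool_rot: [1.0, -0.001, -0.018, -0.0]
force: [0.3, 4.4, -2.3]
finger_gap: -0.002
```

Request:
send_rows(
  commands=[
    {"delta_pos": [0, -0.4, 0], "yaw": 0},
  ],
)

```text
t: 10.2
tcp_pos: [0.602, -0.2177, 0.1206]
tool_rot: [1.0, -0.001, -0.018, -0.001]
force: [2.2, 10.7, -2.2]
finger_gap: -0.002
```

The force jumped to 10.7 N, which suggests the stop. One more small push to confirm it, then back off and look.

Request:
send_rows(
  commands=[
    {"delta_pos": [0, -0.4, 0], "yaw": 0},
  ],
)

```text
t: 10.32
tcp_pos: [0.602, -0.2177, 0.1206]
tool_rot: [1.0, -0.002, -0.018, -0.005]
force: [2.5, 16.3, 1.7]
finger_gap: -0.001
```

Request:
send_rows(
  commands=[
    {"delta_pos": [0, 1.2, 0], "yaw": 0},
    {"delta_pos": [0, 1.2, 0], "yaw": 0},
    {"delta_pos": [0, 0, 4], "yaw": 0},
    {"delta_pos": [0, 0, 4], "yaw": 0},
    {"delta_pos": [-3, 0, 4], "yaw": 0},
    {"delta_pos": [-5, 0, 0], "yaw": 0},
    {"delta_pos": [-5, 0, 0], "yaw": 0},
    {"delta_pos": [-4, 3, 0], "yaw": 0},
    {"delta_pos": [0, 4, 0], "yaw": 0},
    {"delta_pos": [0, 0, 0], "yaw": 0},
  ],
)

```text
t: 11.58
tcp_pos: [0.4297, -0.1265, 0.2496]
tool_rot: [1.0, -0.0, -0.011, 0.006]
force: [-0.3, -0.2, 0.1]
finger_gap: 0.002
```

```bash
python3 - <<'E'
from arc import *
s=manip.sense();print(s['tcp_pos'],s['force'])
a=manip.snapshot('top')[140:270,170:440];b=manip.snapshot('scene')[180:350,200:460]
cv2.imwrite('pics/m5a.png',a); 
cv2.imwrite('pics/m5.png',np.vstack([cv2.resize(a,(780,376)),cv2.resize(b,(780,510))])[:,:])
im=np.vstack([cv2.resize(a,(540,260),interpolation=cv2.INTER_CUBIC),cv2.resize(b,(540,340),interpolation=cv2.INTER_CUBIC)])
cv2.imwrite('pics/m5.png',im)
E
```

```text
[ 0.42965776 -0.12648903  0.2495727 ] [-0.29454555 -0.23752768  0.10888111]
```

View pics/m5.png

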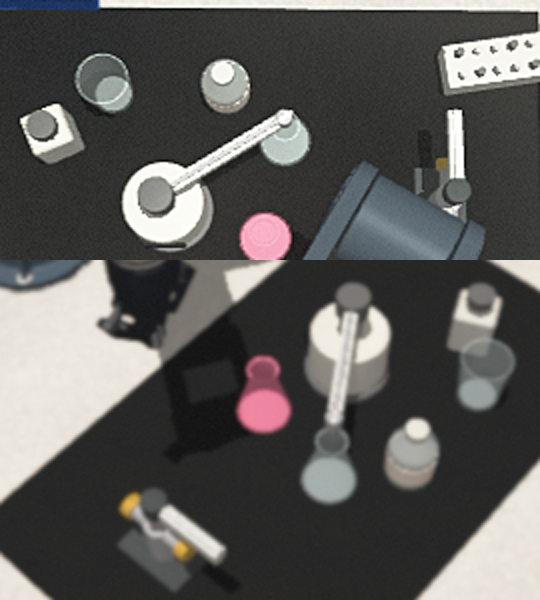

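The lever is in line with the pipe in both views: tip at (455,112) and hub at (455,190) in the upper picture. The nozzle end at (285,117) is over the flask mouth, and the vessels are where they started. I'm handing in.

```bash
python3 - <<'E'
from h import *
print(manip.sign_off())
E
```

```text
the job is handed in; nothing more can be done
None
```

The job is done and handed in at about 12 s. No verdict came back.

- **Swing arm:** I pushed it round with the shut fingertips from about +0.16 to −1.0 rad (measured in the world frame). The nozzle stands over the clear flask's mouth. The arm end measured within about 3 mm of the mouth centre in the top view. The scene camera put it 5 to 6 mm off, with a blurred nozzle edge.
- **Tap lever:** I then pushed it round clockwise until it hit the open stop. The last push gave no movement while the force rose to 16 N. In both views the lever lies in line with the pipe.
- **Everything else:** The robot was clear of everything at hand-in, with the force reading near zero. In the last pictures the flask, the other three vessels and the pink look-alike were where they started. I did not check the tip box, timer, pen or green look-alike in a final picture, but the robot only passed well above the bench near the tip box and did not go near the others.

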